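# Load the tasting stand and set its guard

## Task

Put the long metal tin into the pocket of the tasting stand: tuck one end under the pocket's lip first, then let the other end drop until it lies flat on the pocket floor. After that fold the stand's steel guard down from upright until it stands 45 degrees above level, and leave it there. Do not disturb the jar, the cup or the can.

Things in the scene. Friction and masses are not known exactly. Their poses are not given: they have to be found in the camera images.
- tin: closed flat tin of plain metal, 100 (its x) x 46 (its y) x 36 mm high, about 0.2 kg, lying on the table with its seam line around the sides; the same end for end. Origin: centre of its underside, z up. Starts on one side of the stand, its long axis within 0.5 rad of world y.
- stand: dark wooden tasting stand, fixed; base board 240 x 170 x 15 mm. Origin on the table, under the board (x -130 to +110, y +-85 mm). x points from the pocket end to the guard's hinge end (roughly along world y, to the robot's left), z up. Two 10 mm cheeks (y = +-80, x 57 to 93, up to 79 mm high) carry the hinge; outside the -y one a small steel bar slopes up at 45 degrees: the guard's wanted slope.
- pocket (a point): centre of the pocket floor (15 mm above the table), axes as the stand's. The pocket is 109 mm long (x), 50 mm wide (y) inside. Far wall (+x): 31 mm above the floor, 6 mm thick. The wall at -x carries the lip. Sides: only four corner rails, 14 mm high, 6 mm thick, 25 mm long from the end walls; the middle 59 mm of each side is open for fingers. Flat home, the tin stands on this floor.
- lip (a point): middle of the lip's free edge, at its underside, 43 mm above the pocket floor; axes as the stand's. The lip is 5 mm thick, 50 mm wide and juts 14 mm from the -x wall over the pocket. The opening from here to the far wall (95 mm) is shorter than the tin: with its -x end tilted 25 to 30 degrees down the tin passes over the far wall, the low end slides under the lip, then the high end drops in.
- cover (a joint): angle of the guard in rad: 0 = lying level over the pocket, 0.785 = the wanted 45 degrees, 1.571 = upright, at most 1.9 (leaning away). Starts between 1.43 and 1.75. Stiff friction hinge of about 0.35 N m (about 3 to 5 N at the rail): it stays where it is left.
- cover_rail (a point): middle of the guard's free edge: axis of a round dark wooden rail, 16 mm in diameter, 140 mm long, along the stand's y, 130 mm from the hinge axis. The guard is a 5 mm steel sheet, 140 mm wide, in the plane from hinge to rail. The point turns with the guard: its x points from rail to hinge, y along the rail.
- cover_hinge (a point): middle of the guard's hinge axis, fixed on the stand 65 mm above the table, 75 mm along +x of the stand's origin; the hinge axis runs along the stand's y.
- jar: loose closed jar, 58 mm in diameter, 85 mm high, on the other side of the stand; origin: centre of its underside. Leave alone.
- cup: loose open white cup, 60 mm in diameter, 60 mm high; origin: centre of its underside. Leave alone.
- can: loose steel can, 66 mm in diameter, 70 mm high; origin: centre of its underside. Leave alone.
Not all that is in view belongs to the job. There is more than one size of the tin; the job needs the largest.

How it is judged (in metres and radians):
On the way:
1. the tin lies flat in the pocket, let go, before the guard is folded down (z of tin in the frame of pocket between -0.004 and 0.0035 m and horizontal distance between tin and pocket below 0.009 m and angle between tin's own z axis and vertical below 0.05 rad and angle between the x axis of tin and the x axis of stand, either way round below 0.09 rad and contact force between tin and the fingers below 0.1 N and value of joint cover above 1.1 rad), for 0.2 s.
At the end, for the whole second after the job is handed in: The tin lies at rest, level, on the pocket floor (within 3.5 mm of height, 0.05 rad of level, 9 mm and 0.09 rad of the pocket's centre and length); the guard stands still at 45 degrees within 6 degrees (z of tin in the frame of pocket between -0.004 and 0.0035 m and horizontal distance between tin and pocket below 0.009 m and angle between tin's own z axis and vertical below 0.05 rad and angle between the x axis of tin and the x axis of stand, either way round below 0.09 rad and linear speed of tin below 0.02 m/s and value of joint cover between 0.68 and 0.89 rad and velocity of joint cover between -0.05 and 0.05 rad/s); the robot touches nothing.
It fails at once if the jar is pushed more than 20 mm or tipped over (distance of jar from where it was at the start of the episode above 0.02 m or angle between jar's own z axis and vertical above 0.4 rad).
It fails at once if the cup is pushed more than 20 mm or tipped over (distance of cup from where it was at the start of the episode above 0.02 m or angle between cup's own z axis and vertical above 0.4 rad).
It fails at once if the can is pushed more than 20 mm or tipped over (distance of can from where it was at the start of the episode above 0.02 m or angle between can's own z axis and vertical above 0.4 rad).
It also fails if it takes over 66 s, if anything falls off the work surface, if the arm or the gripper's body presses on something with over 40 N, if the wrist force passes 120 N, or if a joint passes its speed limit or range.

## Robot

A 6-joint arm with a two-finger parallel gripper is mounted at the origin on the work surface. World frame = base frame: x ahead of the robot, y to its left, z up, the work surface at z = 0. Lengths are in mm, angles in rad, forces in N, time in s.
With the tool pointing down it reaches from about 400 to 825 mm from the base axis. Payload 7 kg.
Tool frame: the origin (TCP) lies at the very end of the fingers, on their centre line; the grasp point (between the pads) lies 19 mm behind it; z points along the fingers, y is the direction in which the jaws open and shut (so a half turn about z gives the same grasp; the last joint's range is limited). The gripper opens to 88 mm and grips with 3 to 60 N. Pads are 19 mm wide; open, the fingers measure 130 mm over their backs; the gripper's body (78 mm by 193 mm) begins 47 mm behind the grasp point.
Start: joints at [-0.883, 0.359, 0.012, 0, -1.224, -0.288], TCP at [262.705, -621.757, 204.161] pointing down, gripper open.
Joint ranges: [-3.07, 3.07], [-1.43, 2.12], [-1.02, 1.25], [-3.03, 1.67], [-3.05, -0], [-3.03, 3.03]. Speed limits (rad/s): [2.39, 2.39, 3.01, 3.14, 3.14, 3.14].

## Interface

Orientations are given as a unit quaternion [x, y, z, w].
In Python, from plant import bot gives the robot as it stands. Calls block until the motion is done:
- bot.move_ptp(position, orientation): joint-space move of the TCP to a pose.
- bot.line_to(position, velocity=150, ori=None): straight line of the TCP; ori=None keeps the orientation; velocity is the mean speed in mm/s.
- bot.move_joints(angles): joint-space move.
- bot.move_gripper(opening, force=None): finger opening in mm; force is the grip in N (None keeps the last); returns when the fingers have stopped.
- bot.pause(seconds).
- bot.solve_ik(position, orientation): joint angles nearest the present ones, or None.
- bot.read_state(): the state.
- bot.camera(name): name is "scene" or "top" or "wrist"; returns the picture (384x512x3 uint8, red, green, blue); there is no depth.
- bot.get_calibration(name): a dict with "fx", "fy", "cx", "cy" (pixels), "view" (4x4, takes a point from world to camera coordinates); the wrist camera has in their place "T_tool_cam" (4x4, takes a point from camera to tool coordinates, whose origin is the TCP and whose axes are the flange's). Camera axes: x right, y up, looking along -z (the intrinsics and any distortion apply to the point x, -y, -z); pixel columns grow to the right and rows downward; lengths in mm; the calibration is good to about 2 mm. A picture is of the moment at which its call begins: read the wrist's pose just before it. get_calibration takes no time and is no camera call.
A pose or a line that the arm cannot do raises bot.Unreachable and nothing moves.
- bot.close_job(): hands the job in, once; it reports no verdict.
The state is a dict: "t": time; "joint_pos": joint angles; "qvel": joint speeds; "tau": joint torques, N m; "tcp_pos": TCP position; "eef_rot": TCP orientation; "contact_force": force on the tool from outside, world axes, zero at the start; "moment": the same for the moment, N m; "width": finger opening in mm.
Only numpy, scipy, OpenCV 4.12 (cv2) and the standard library are available. Lean on these libraries where they do the work, as an engineer would, in place of code of your own. Each camera call takes 0.05 s, during which the arm holds its last target.

## Working session

There is one attempt and no reset: what is moved stays moved. The work goes in short steps, each a Python script; the robot and the scene stay as the last script left them, time stands still between calls to the robot, and variables do not carry over. Pictures are saved under pics/ and viewed, and the job is handed in when it is done.

```bash
ls; mkdir -p pics; python3 - <<'E'
from plant import bot
import cv2
for n in ("scene","top","wrist"):
    im=bot.camera(n); cv2.imwrite(f"pics/{n}0.png",im[:,:,::-1])
    print(n,bot.get_calibration(n))
s=bot.read_state(); print(s)
E
```

```text
pics
scene {'fx': 436.2740200537039, 'fy': 436.2740200537039, 'cx': 260.8783351937643, 'cy': 188.70801028269983, 'view': array([[-3.95373101e-02,  9.99175930e-01, -9.17939320e-03,
        -8.01701120e-01],
       [-6.72636995e-01, -1.98205284e-02,  7.39707118e-01,
         3.23740015e+02],
       [ 7.38915607e-01,  3.54204291e-02,  6.72866345e-01,
        -1.77030398e+03],
       [ 0.00000000e+00,  0.00000000e+00,  0.00000000e+00,
         1.00000000e+00]])}
top {'fx': 380.33310301035795, 'fy': 380.33310301035795, 'cx': 258.9452243396211, 'cy': 190.4812962348589, 'view': array([[-2.25698257e-02, -9.99718791e-01, -7.27605405e-03,
         2.26705799e+01],
       [ 9.96001520e-01, -2.31139630e-02,  8.62943598e-02,
        -5.68543594e+02],
       [-8.64382715e-02, -5.29931223e-03,  9.96243114e-01,
        -1.14676156e+03],
       [ 0.00000000e+00,  0.00000000e+00,  0.00000000e+00,
         1.00000000e+00]])}
wrist {'fx': 277.6274547157955, 'fy': 277.6274547157955, 'cx': 255.46320296420487, 'cy': 190.8039528350434, 'T_tool_cam': array([[ 3.54436817e-04,  9.51954752e-01,  3.06238508e-01,
[... 278 characters left out ...]
0]])}
{'t': 0.15, 'joint_pos': array([-8.82921340e-01,  3.59206484e-01,  1.12753821e-02, -2.55762029e-04,
       -1.22405833e+00, -2.88108079e-01]), 'qvel': array([ 2.02292307e-03, -3.88048636e-03,  4.15637197e-03,  1.19936735e-03,
       -9.26154809e-04, -8.31087756e-05]), 'tau': array([-2.22018389e-03, -5.83274674e+01,  2.93287808e+01,  7.00118199e+00,
        8.76255857e-03, -8.09250719e-05]), 'tcp_pos': array([ 262.54668024, -621.43391611,  203.45060788]), 'eef_rot': array([-1.98512407e-01,  9.80098186e-01,  5.83299355e-04, -1.73487216e-04]), 'contact_force': array([ 0.47067646, -0.72884435, -0.37328803]), 'moment': array([0.01788912, 0.03589221, 0.01859087]), 'width': 87.93217429446791}
```

View pics/scene0.png

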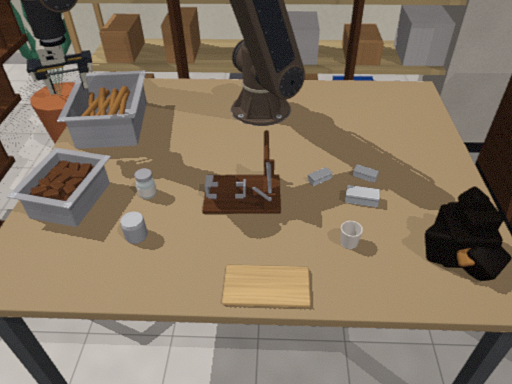

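View pics/top0.png

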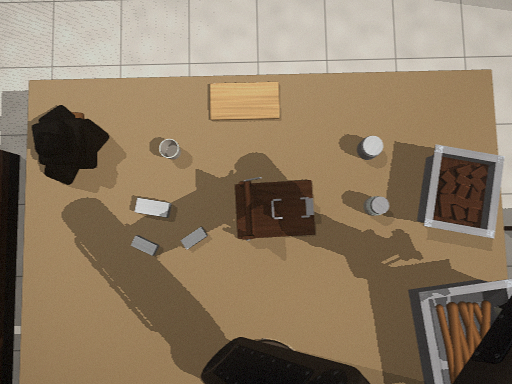

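View pics/wrist0.png

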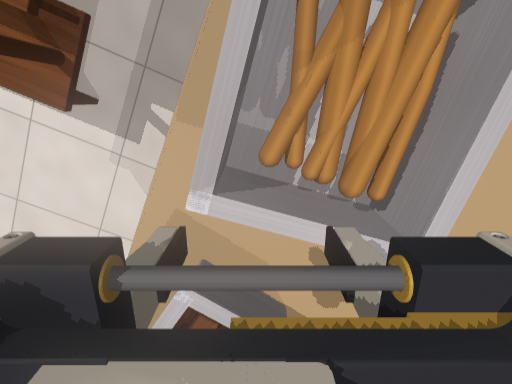

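```bash
python3 - <<'E'
import cv2
t=cv2.imread("pics/top0.png"); s=cv2.imread("pics/scene0.png")
cv2.imwrite("pics/topc1.png",cv2.resize(t[170:260,125:325],None,fx=4,fy=4,interpolation=cv2.INTER_CUBIC))
cv2.imwrite("pics/scc1.png",cv2.resize(s[125:225,190:390],None,fx=4,fy=4,interpolation=cv2.INTER_CUBIC))
E
```

```text
(no output)
```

View pics/topc1.png

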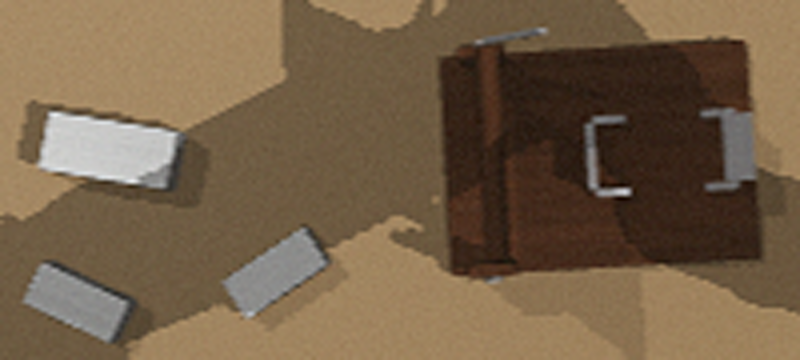

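View pics/scc1.png

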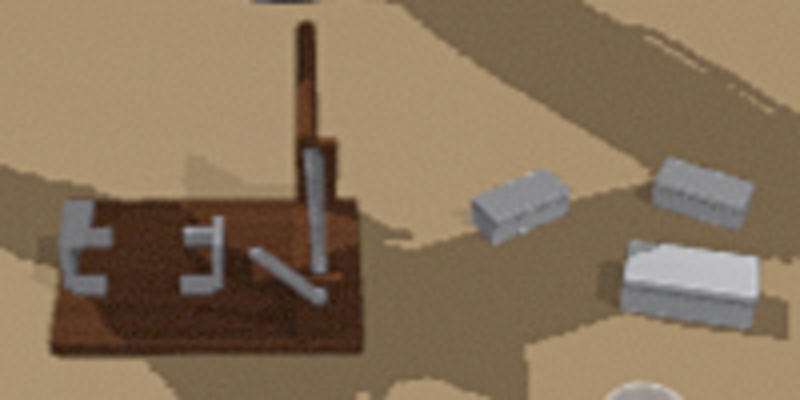

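```bash
cat > h.py <<'E'
import numpy as np, cv2
from scipy.spatial.transform import Rotation as R
from plant import bot
def wristview():
    s=bot.read_state(); c=bot.get_calibration("wrist")
    T=np.eye(4);T[:3,:3]=R.from_quat(s["eef_rot"]).as_matrix();T[:3,3]=s["tcp_pos"]
    im=bot.camera("wrist")
    c=dict(c); c["view"]=np.linalg.inv(T@c["T_tool_cam"])
    return im,c
def view(n):
    if n=="wrist": return wristview()
    c=bot.get_calibration(n); return bot.camera(n),c
def ray(c,uv):
    V=np.linalg.inv(c["view"]); d=np.array([(uv[0]-c["cx"])/c["fx"],-(uv[1]-c["cy"])/c["fy"],-1.])
    return V[:3,3],V[:3,:3]@d
def onz(c,uv,z):
    o,d=ray(c,uv); return o+d*(z-o[2])/d[2]
def proj(c,p):
    q=c["view"][:3,:3]@np.asarray(p,float)+c["view"][:3,3]
    return np.array([c["cx"]+c["fx"]*q[0]/-q[2],c["cy"]-c["fy"]*q[1]/-q[2]])
def save(n,im): cv2.imwrite(f"pics/{n}.png",cv2.cvtColor(im,cv2.COLOR_RGB2BGR))
def down(yaw):  # tool z down, tool y (jaw) axis along yaw direction
    y=np.array([np.cos(yaw),np.sin(yaw),0]);z=np.array([0,0,-1.]);x=np.cross(y,z)
    return R.from_matrix(np.c_[x,y,z]).as_quat()
E
python3 - <<'E'
from h import *
c=bot.get_calibration("top"); im=cv2.imread("pics/top0.png")
g=im.astype(int)
m=((g.min(2)>150)&(g.max(2)-g.min(2)<25)).astype(np.uint8)
m2=np.zeros_like(m);m2[190:225,130:180]=m[190:225,130:180]
cs,_=cv2.findContours(m2,cv2.RETR_EXTERNAL,cv2.CHAIN_APPROX_NONE)
k=max(cs,key=cv2.contourArea);P=np.array([onz(c,p[0],36)[:2] for p in k],np.float32)
print("tin",cv2.minAreaRect(P))
b=[np.array(p)/4+[125,170] for p in [(440,57),(748,40),(762,260),(452,275)]]
B=np.array([onz(c,p,15)[:2] for p in b]);print(B.round(1))
print(np.linalg.norm(B-np.roll(B,-1,0),axis=1))
for n,uv,z in (("jar",(377,206),85),("can",(372,147),70),("cup",(169,148),60),("s1",(145,245),25),("s2",(194,238),25)): print(n,onz(c,uv,z).round(0))
E
```

```text
tin ((524.8983154296875, 338.1405944824219), (98.78484344482422, 43.8898811340332), 79.30725860595703)
[[ 590.9   83.7]
 [ 598.6 -156. ]
 [ 428.5 -160.8]
 [ 422.4   77.4]]
[239.85248436 170.17316191 238.3276934  168.65369851]
jar [ 511. -332.   85.]
can [ 687. -331.   70.]
cup [701. 278.  60.]
s1 [410. 361.  25.]
s2 [428. 211.  25.]
```

Candidates: the large bright tin at top px (152,208), and two small ones at (145,245) and (194,238). I choose (152,208), since it measures about 99x44 mm. Next I check that the grasp and insertion poses are reachable and take close wrist views.

```bash
cat >> h.py <<'E'
def pose(yaw_x, tilt):
    """tool rotation: held body's x axis dir yaw_x, its -x end lowered by tilt; tool x = -body x"""
    Rb=R.from_euler("z",yaw_x)*R.from_euler("y",-tilt)   # body frame
    return Rb, Rb*R.from_matrix(np.array([[-1,0,0],[0,1,0],[0,0,-1.]]))
E
python3 - <<'E'
from h import *
ya=np.radians(79.3); ys=1.603
Rb,Rt=pose(ya,0); print(Rb.as_matrix().round(2),Rt.as_matrix().round(2))
Rb2,_=pose(0,.47); print((Rb2.apply([-1,0,0])).round(2))
print(bot.solve_ik([525,338,200],Rt.as_quat()),bot.solve_ik([525,338,5],Rt.as_quat()))
for t in (0,.47):
    for z in (20,200,300): print(t,z,bot.solve_ik([510,-100,z],pose(ys,t)[1].as_quat()))
print(bot.solve_ik([510,120,200],pose(ys,0)[1].as_quat()))
print(bot.solve_ik([510,120,200],pose(ys+np.pi,0)[1].as_quat()))
bot.move_ptp([525,338,230],Rt.as_quat())
im,c=wristview(); save("w_tin",im); np.savez("w_tin",im=im,**c); print(bot.read_state()["t"])
E
```

```text
[[ 0.19 -0.98  0.  ]
 [ 0.98  0.19  0.  ]
 [ 0.    0.    1.  ]] [[-0.19 -0.98  0.  ]
 [-0.98  0.19  0.  ]
 [-0.    0.   -1.  ]]
[-0.89  0.   -0.45]
[ 0.88423668  0.278881   -0.11219268  0.         -1.17972264 -1.07098691] [ 0.88423668  0.46490309 -0.33059303  0.         -0.7753002  -1.07098691]
0 20 [ 0.18436567  0.30614281 -0.55601112  0.         -0.7086424  -0.152162  ]
0 200 [ 0.18436567  0.10523057 -0.33278114  0.         -1.13278462 -0.152162  ]
0 300 [ 0.18436567  0.05015859 -0.16549171  0.         -1.35514604 -0.152162  ]
0.47 20 [-0.21218157  0.44840384 -0.22536354 -0.52133386 -1.08077377  0.53672726]
0.47 200 [-0.20291198  0.24789224 -0.06656733 -0.46381624 -1.39444822  0.35001101]
0.47 300 [-0.20176235  0.18344554  0.07698315 -0.45623104 -1.58045866  0.25646698]
[ 0.60588506  0.1124424  -0.32444709  0.         -1.13390683 -0.57368139]
[ 0.60588506  0.1124424  -0.32444709  0.         -1.13390683  2.56791127]
3.6667
```

View pics/w_tin.png

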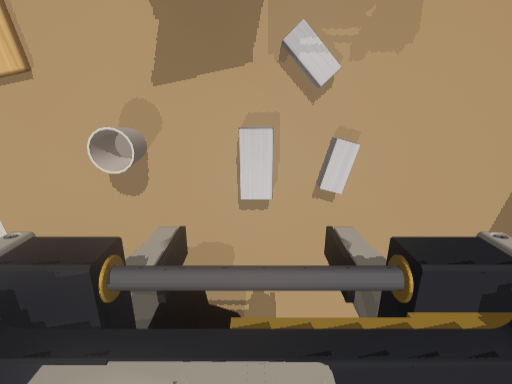

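The close view shows the large tin at (256,163), well aligned with the jaws, and the cup at (118,150). The small tins are at (340,165) and (311,53). Now I measure the tin and take a wrist view over the stand.

```bash
python3 - <<'E'
from h import *
d=np.load("w_tin.npz"); c={k:d[k] for k in("fx","fy","cx","cy","view")}
g=d["im"].astype(int)
m=((g.min(2)>110)&(g.max(2)-g.min(2)<22)).astype(np.uint8)
m2=np.zeros_like(m);m2[115:215,225:290]=m[115:215,225:290]
cs,_=cv2.findContours(m2,cv2.RETR_EXTERNAL,cv2.CHAIN_APPROX_NONE)
k=max(cs,key=cv2.contourArea);print(cv2.boundingRect(k))
P=np.array([onz(c,p[0],36)[:2] for p in k],np.float32)
print("tin",cv2.minAreaRect(P))
cv2.imwrite("pics/tincrop.png",cv2.resize(d["im"][100:220,200:320,::-1],None,fx=4,fy=4,interpolation=cv2.INTER_CUBIC))
_,Rt=pose(1.603,0)
p=np.array([512,-75,300])
bot.move_ptp(p,Rt.as_quat())
im,c=wristview(); save("w_st",im); np.savez("w_st",im=im,**c); print(bot.read_state()["t"])
cv2.imwrite("pics/w_st2.png",cv2.resize(im[20:250,110:400,::-1],None,fx=2.6,fy=2.6,interpolation=cv2.INTER_CUBIC))
E
```

```text
(239, 127, 34, 73)
tin ((523.8135986328125, 334.9060363769531), (100.9253158569336, 45.336883544921875), 79.57891082763672)
5.2667
```

View pics/tincrop.png

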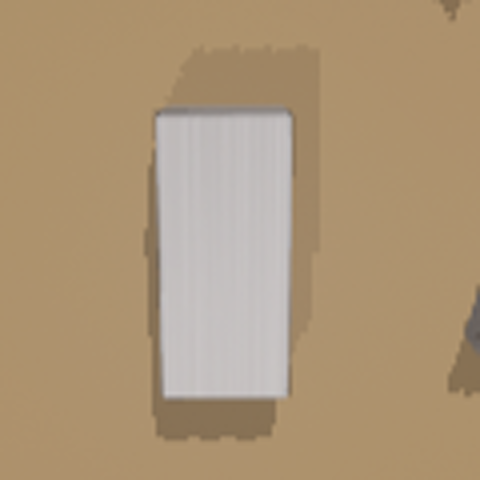

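View pics/w_st2.png

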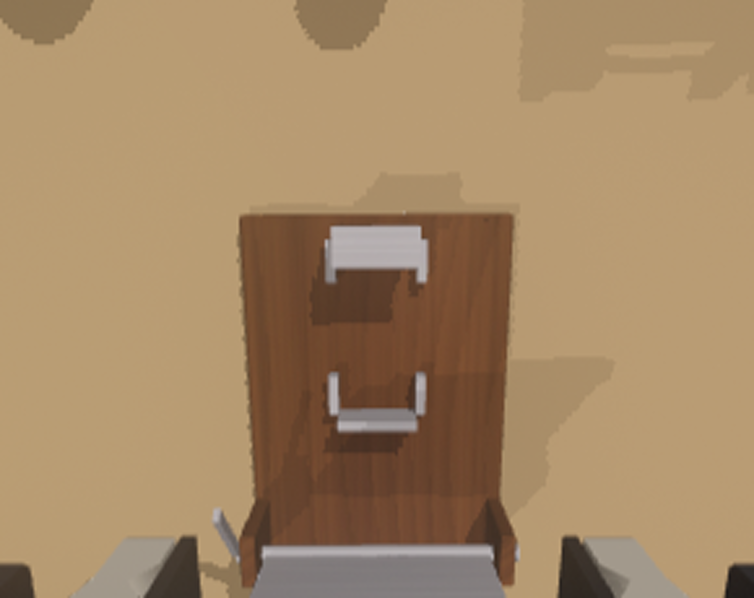

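```bash
python3 - <<'E'
from h import *
d=np.load("w_st.npz"); c={k:d[k] for k in("fx","fy","cx","cy","view")}
f=lambda p,z: onz(c,np.array(p)/2.6+[110,20]-0.3,z)
L=lambda n,p,z: print(n,f(p,z).round(1))
pts=dict(bl=((240,215),15),br=((514,215),15),ll=((330,268),63),lr=((421,268),63),wl=((337,422),46),wr=((417,422),46),
 rl=((333,374),29),rr=((421,374),29),r2l=((330,283),29),r2r=((423,283),29),sl=((255,500),15),sr=((500,495),15))
Q={k:f(*v) for k,v in pts.items()}
for k,v in Q.items(): print(k,v.round(1))
for a,b in (("bl","br"),("ll","lr"),("wl","wr")):
    e=Q[b]-Q[a]; print(a,b,np.linalg.norm(e).round(1),"stand yaw",np.arctan2(e[1],e[0])-np.pi/2+2*np.pi)
e1=Q["sl"]-Q["bl"];e2=Q["sr"]-Q["br"];print(np.arctan2(e1[1],e1[0]),np.arctan2(e2[1],e2[0]))
th=1.603;x=np.array([np.cos(th),np.sin(th)])
print("pc from lip",((Q["ll"]+Q["lr"])/2)[:2]+40.5*x," from wall",((Q["wl"]+Q["wr"])/2)[:2]-54.5*x)
print("board end mid",((Q["bl"]+Q["br"])/2)[:2], "origin",((Q["bl"]+Q["br"])/2)[:2]+130*x)
E
```

```text
bl [ 599.2 -155.1   15. ]
br [ 431.1 -160.6   15. ]
ll [ 540.5 -128.7   63. ]
lr [ 489.4 -130.4   63. ]
wl [536.1 -33.8  46. ]
wr [486.1 -35.5  46. ]
rl [540.  -60.6  29. ]
rr [484.  -62.4  29. ]
r2l [ 542.6 -117.3   29. ]
r2r [ 485.7 -119.2   29. ]
sl [593.7  33.3  15. ]
sr [424.1  24.   15. ]
bl br 168.2 stand yaw 1.6037548154762522
ll lr 51.2 stand yaw 1.6037525417952665
wl wr 50.0 stand yaw 1.6037453312526875
1.599965619654527 1.6086206022745133
pc from lip [513.65529811 -89.0961317 ]  from wall [512.86369942 -89.11510266]
board end mid [ 515.14665108 -157.84485543] origin [510.96089714 -27.91225959]
```

```bash
python3 - <<'E'
from h import *
_,Rt=pose(np.radians(79.58),0)
p=np.array([523.8,334.9,0])
bot.move_gripper(75,30)
bot.move_ptp(p+[0,0,80],Rt.as_quat())
bot.line_to(p+[0,0,5],velocity=80)
s=bot.read_state();print(s["tcp_pos"].round(2),s["contact_force"].round(1))
bot.move_gripper(30,30); bot.pause(.2)
s=bot.read_state();print(s["t"],s["tcp_pos"].round(2),s["width"],s["contact_force"].round(1),(R.from_quat(s["eef_rot"])*Rt.inv()).as_rotvec().round(4))
bot.line_to(p+[0,0,120],velocity=120)
s=bot.read_state();print(s["t"],s["tcp_pos"].round(2),s["width"],s["contact_force"].round(1))
save("lift",bot.camera("scene"));im,c=wristview();save("w_lift",im)
E
```

```text
[524.15 335.25   5.53] [0.1 0.6 0.3]
9.3417 [523.92 334.95   5.18] 45.802240593365035 [-0.6 -0.3  3.5] [ 0.0001 -0.0002  0.0001]
10.45 [523.26 334.45 118.98] 45.59918263641734 [ 0.7  0.3 -3.2]
```

View pics/w_lift.png

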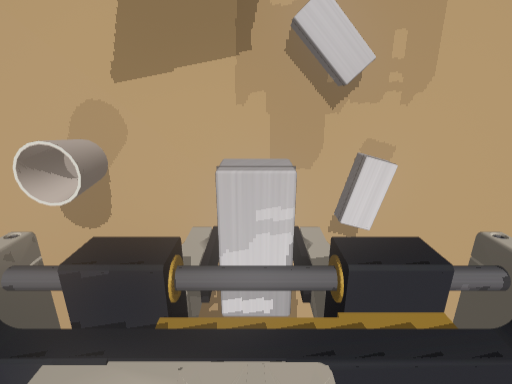

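View pics/lift.png

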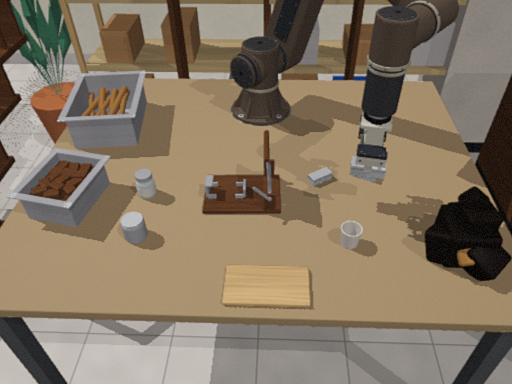

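```bash
cat >> h.py <<'E'
PC=np.array([513.2,-89.2,15.]); YS=1.6038
S=R.from_euler("z",YS)
TB=np.array([0.,0.,-5.2])   # tin underside centre from TCP, body axes (set after check)
def tcp_for(cx,cz,tilt,tb,cy=0.):
    """TCP pose placing tin CENTRE at pocket-frame (cx,cy,cz)"""
    Rb,Rt=pose(YS,tilt)
    C=PC+S.apply([cx,cy,cz])
    return C-Rb.apply(np.array(tb)+[0,0,18]), Rt.as_quat()
E
python3 - <<'E'
from h import *
im,c=wristview();s=bot.read_state();print(s["tcp_pos"])
Rb=R.from_quat(s["eef_rot"])*R.from_matrix(np.array([[-1,0,0],[0,1,0],[0,0,-1.]])).inv()
for uv in ((218,167),(295.5,167),(218,172),(256.5,167)):
    P=onz(c,uv,s["tcp_pos"][2]+30.8); print(uv,Rb.inv().apply(P-s["tcp_pos"]).round(1))
save("lc",cv2.resize(im[145:200,200:315],None,fx=6,fy=6,interpolation=cv2.INTER_CUBIC))
E
```

```text
[523.43271545 334.54821794 119.01924356]
(218, 167) [-50.9 -19.9  30.7]
(295.5, 167) [-50.9  22.8  30.7]
(218, 172) [-48.1 -20.   30.8]
(256.5, 167) [-50.9   1.3  30.7]
```

View pics/lc.png

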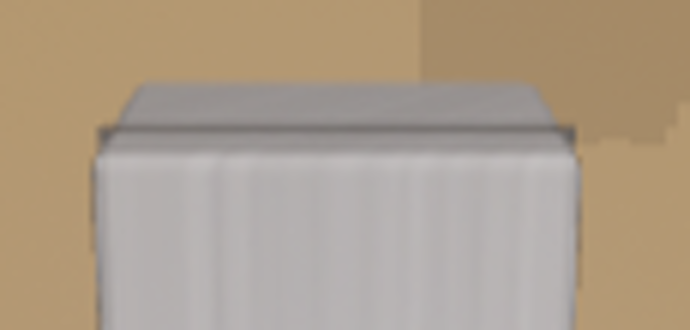

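```bash
python3 - <<'E'
from h import *
tb=[0.4,0,-5.2]; t=np.radians(27)
s=bot.read_state(); p=s["tcp_pos"].copy(); p[2]=290
bot.line_to(p,velocity=250)
zc=50*np.sin(t)+18*np.cos(t)+2
P,q=tcp_for(30,zc+130,t,tb,cy=-1.2)
print(P,bot.solve_ik(P,q))
p2,q2=tcp_for(30,260,t,tb,cy=-1.2)
bot.move_ptp(p2,q2); 
bot.line_to(P-S.apply([0,0,0])-np.array([0,0,70]),velocity=150)
bot.pause(.2)
s=bot.read_state();print(s["t"],s["tcp_pos"],s["contact_force"].round(1))
im,c=wristview();save("w_h",im);np.savez("w_h",im=im,**c)
save("w_h2",cv2.resize(im[0:240,130:390],None,fx=2.5,fy=2.5,interpolation=cv2.INTER_CUBIC))
sc=bot.camera("scene");save("s_h",cv2.resize(sc[60:230,150:370],None,fx=3.5,fy=3.5,interpolation=cv2.INTER_CUBIC))
E
```

```text
[513.2294244  -53.72503461 174.15116271] [-0.12311787  0.24318992 -0.12952293 -0.48281616 -1.3091093   0.30964546]
14.35 [513.66289836 -53.79694585 104.96107215] [-0.   0.2 -3.9]
```

View pics/w_h2.png

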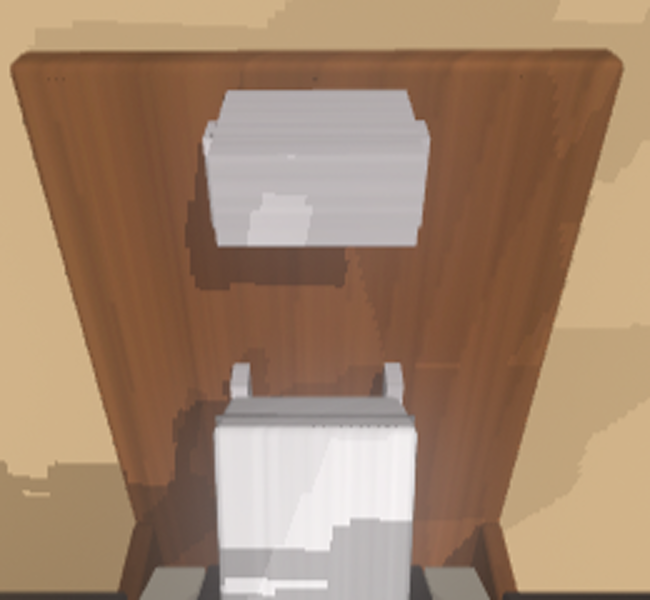

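View pics/s_h.png

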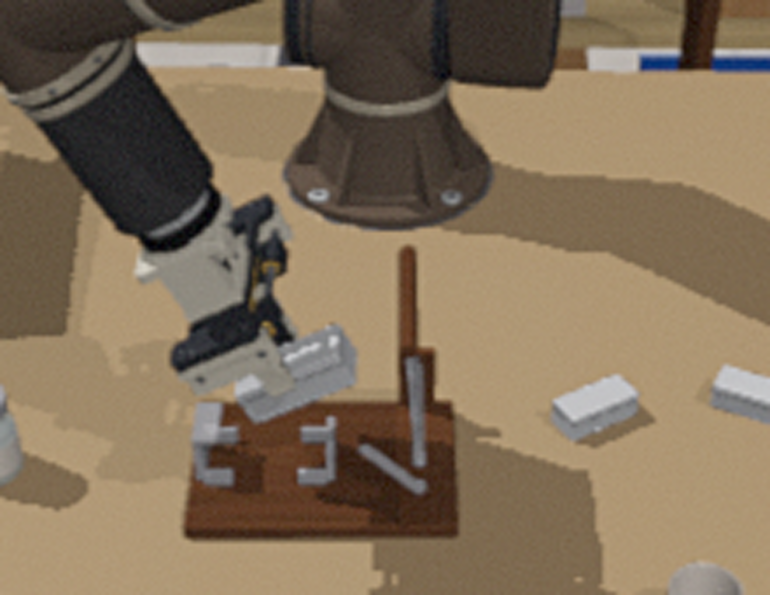

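```bash
python3 - <<'E'
from h import *
d=np.load("w_h.npz"); c={k:d[k] for k in("fx","fy","cx","cy","view")}
f=lambda p:np.array(p)/2.5+[130,0]-0.3
def sf(P): return S.inv().apply(P-PC)
for n,p,z in (("lipL",(218,245),63),("lipR",(416,245),63),("boardL",(10,62),15),("boardR",(624,62),15),("lipbackL",(204,155),63),("lipbackR",(430,155),63),("railL",(240,363),29),("railR",(394,363),29),("sideL",(135,515),15),("sideR",(499,515),15)):
    print(n,sf(onz(c,f(p),z)).round(1))
# tin plane: top face in tool frame
s=bot.read_state();Rb,_=pose(YS,np.radians(27)); n=Rb.apply([0,0,1]); T=s["tcp_pos"]
for p in ((216,428),(415,428)):
    o,dd=ray(c,f(p)); k=(n@(T+n*30.8-o))/(n@dd); P=o+k*dd
    print("tin body",Rb.inv().apply(P-T).round(1),"pocket",sf(P).round(1))
print((R.from_quat(s["eef_rot"])*pose(YS,np.radians(27))[1].inv()).as_rotvec())
E
```

```text
lipL [-41.  -24.9  48. ]
lipR [-41.   24.9  48. ]
boardL [-69.7 -83.4   0. ]
boardR [-69.8  83.1   0. ]
lipbackL [-62.8 -26.   48. ]
lipbackR [-62.8  25.8  48. ]
railL [ 19.1 -26.5  14. ]
railR [19.1 26.9 14. ]
sideL [113.4 -82.7   0. ]
sideR [113.   83.6   0. ]
tin body [-47.9 -21.1  30.8] pocket [-21.2 -22.5  95.4]
tin body [-47.9  23.3  30.8] pocket [-21.3  21.9  95.4]
[-1.38909100e-04 -1.02576906e-03 -4.18213092e-05]
```

```bash
python3 - <<'E'
from h import *
tb=[0.8,0,-5.2]; cy=-0.9; t=np.radians(27); F0=bot.read_state()["contact_force"]
zc=lambda t,g:50*np.sin(t)+18*np.cos(t)+g
def rep(n):
    s=bot.read_state(); f=s["contact_force"]-F0; f=S.inv().apply(f)
    print(n,round(s["t"],2),"F",f.round(1),"M",s["moment"].round(2),"w",round(s["width"],2)); return np.linalg.norm(f)
def go(cx,cz,t,v):
    P,q=tcp_for(cx,cz,t,tb,cy); bot.line_to(P,velocity=v,ori=q)
c0=-0.2
go(c0+30*np.cos(t),zc(t,2)+30*np.sin(t)+10,t,80); rep("above")
go(c0+30*np.cos(t),zc(t,2)+30*np.sin(t),t,40); rep("start")
ok=True
for d in (22,15,8,0):
    go(c0+d*np.cos(t),zc(t,2)+d*np.sin(t),t,30)
    if rep(d)>12: ok=False;break
s=bot.read_state();print(s["tcp_pos"]-tcp_for(c0,zc(t,2),t,tb,cy)[0])
sc=bot.camera("scene");save("s_in",cv2.resize(sc[60:230,150:370],None,fx=3.5,fy=3.5,interpolation=cv2.INTER_CUBIC))
im,c=wristview();save("w_in",cv2.resize(im[0:240,130:390],None,fx=2.5,fy=2.5,interpolation=cv2.INTER_CUBIC))
E
```

```text
above 15.06 F [ 0.8 -1.1 -0.6] M [-2.03  0.03  0.03] w 45.58
start 15.46 F [ 1.4 -1.5 -0.4] M [-1.98  0.03 -0.01] w 45.82
22 15.88 F [ 2.1 -0.3 -0. ] M [-1.92  0.04 -0.01] w 45.54
15 16.26 F [ 2.2 -0.9 -0.4] M [-1.94  0.05 -0.03] w 45.48
8 16.64 F [ 1.3 -1.  -0.7] M [-1.99  0.04 -0.03] w 45.51
0 17.06 F [ 1.1  0.3 -0.4] M [-2.02  0.03 -0.02] w 45.32
[-0.08871141 -0.14950967 -0.1968728 ]
```

View pics/s_in.png

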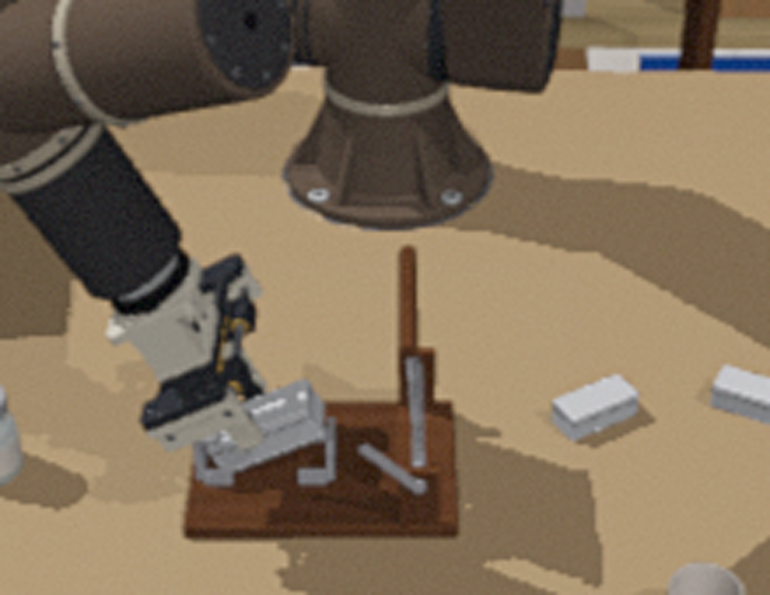

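View pics/w_in.png

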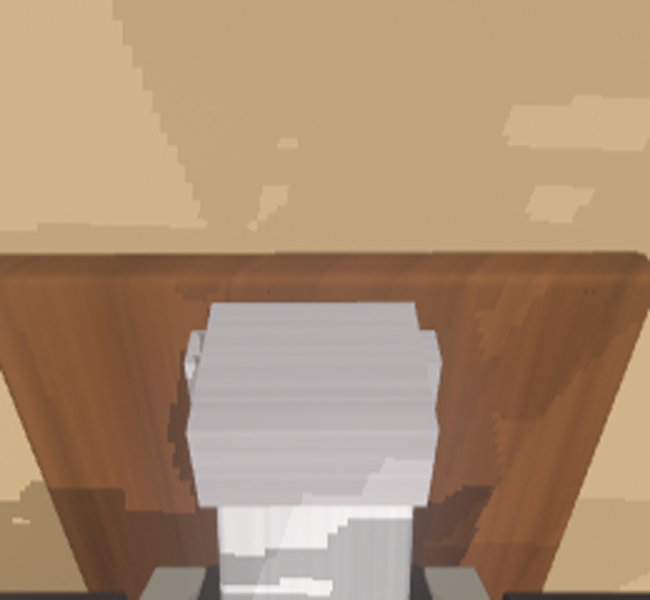

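The tin's low end is under the lip, with no contact force. In the wrist crop the tin's sides (218–412) sit centred in the lip (197–432). Now I rotate it down in steps.

```bash
python3 - <<'E'
from h import *
tb=[0.8,0,-5.2]; cy=-0.9
zc=lambda t,g:50*np.sin(t)+18*np.cos(t)+g
def rep(n):
    s=bot.read_state(); f=S.inv().apply(s["contact_force"])
    print(n,round(s["t"],2),"F",f.round(1),"M",s["moment"].round(2),"w",round(s["width"],2)); return np.linalg.norm(f+[0,0,3.5])
c0=-0.2; ok=True
for k in (23.5,20,16.5,13,9.5,6,3,0):
    t=np.radians(k); g=0.8+1.2*k/27
    P,q=tcp_for(c0,zc(t,g),t,tb,cy); bot.line_to(P,velocity=12,ori=q)
    if rep(k)>15: ok=False;break
s=bot.read_state();print(ok,s["tcp_pos"]-P)
sc=bot.camera("scene");save("s_fl",cv2.resize(sc[60:230,150:370],None,fx=3.5,fy=3.5,interpolation=cv2.INTER_CUBIC))
E
```

```text
23.5 17.54 F [ 0.5  0.7 -2.7] M [-1.71  0.03 -0.01] w 45.89
20 17.93 F [-0.5 -0.4 -2.8] M [-1.46  0.08 -0.02] w 45.31
16.5 18.33 F [-0.7  0.  -3.2] M [-1.22  0.08 -0.02] w 45.55
13 18.74 F [-0.  -0.6 -2.9] M [-0.97  0.07 -0.01] w 45.84
9.5 19.15 F [-0.4 -0.3 -2.9] M [-0.71  0.   -0.03] w 45.84
6 19.57 F [ 0.1  0.8 -3.3] M [-0.51  0.08 -0.03] w 45.61
3 19.95 F [-0.1  0.1 -2.7] M [-0.23  0.1  -0.04] w 45.57
0 20.33 F [-0.3  0.7 -2.4] M [0.02 0.11 0.01] w 46.03
True [-0.14805873  0.14746305 -0.00615619]
```

View pics/s_fl.png

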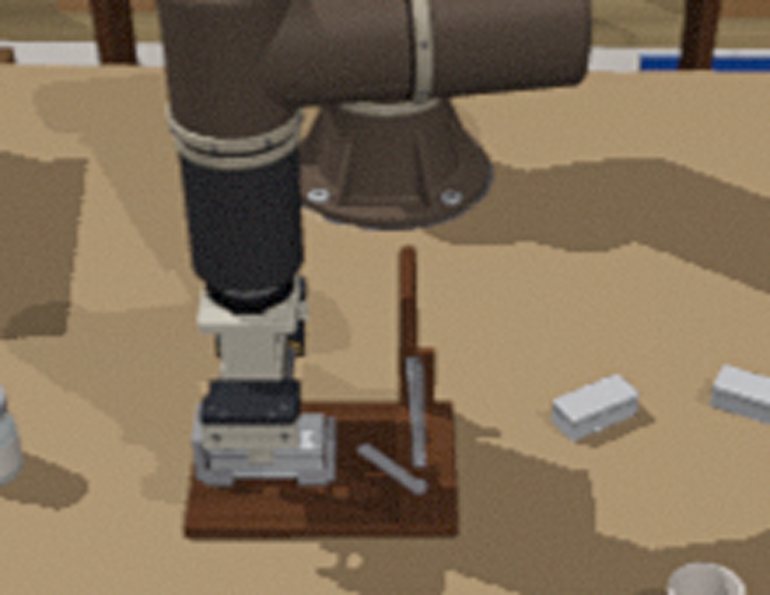

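Flat with no contact forces. Release, retreat and check.

```bash
python3 - <<'E'
from h import *
s=bot.read_state(); p=s["tcp_pos"].copy()
P,q=tcp_for(-0.2,18.2,0,[.8,0,-5.2],-0.9)
bot.line_to(P,velocity=5)
print(bot.read_state()["contact_force"].round(1))
bot.move_gripper(68); bot.pause(.3)
s=bot.read_state();print(s["t"],s["width"],s["contact_force"].round(1))
bot.line_to(P+[0,0,60],velocity=80)
bot.line_to(P+[0,0,200],velocity=200)
bot.pause(.2)
im,c=wristview();save("w_d",im);np.savez("w_d",im=im,**c)
save("w_d2",cv2.resize(im[0:260,110:400],None,fx=2.5,fy=2.25,interpolation=cv2.INTER_CUBIC))
sc=bot.camera("scene");save("s_d",cv2.resize(sc[110:230,190:310],None,fx=4.5,fy=4.5,interpolation=cv2.INTER_CUBIC))
save("t_d",cv2.resize(bot.camera("top")[160:260,220:340],None,fx=5,fy=5,interpolation=cv2.INTER_CUBIC))
E
```

```text
[ 0.7 -0.3 -3.3]
21.5833 68.05490898712664 [-0.4  0.8 -0.7]
```

View pics/w_d2.png

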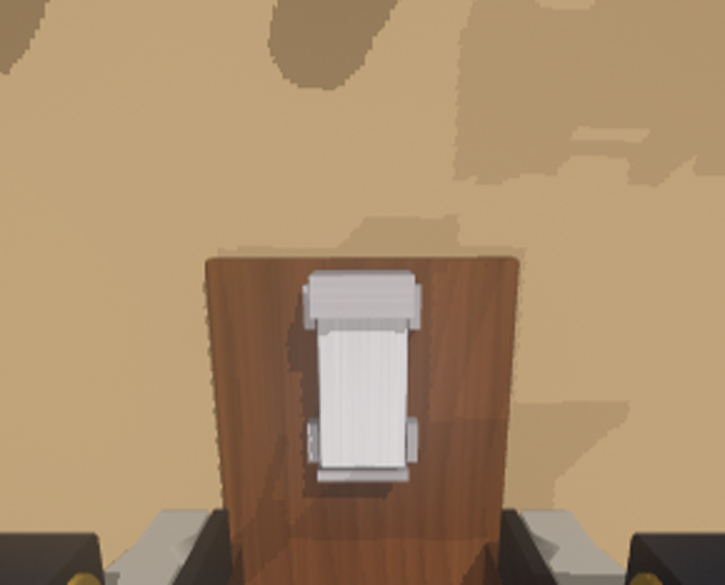

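View pics/s_d.png

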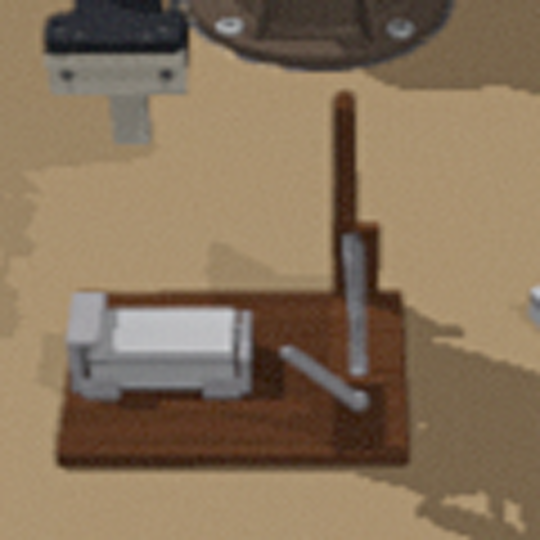

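Tin home: flat, top face px (319–407, 330–466) between lip and far wall. Next is the guard's present angle.

```bash
cat >> h.py <<'E'
ORG=np.array([513.2,-89.2,0])+S.apply([61.2,-0.9,0])   # stand origin, checked vs board end
def onplane_y(c,uv,y):
    o,d=ray(c,uv); o=S.inv().apply(o-ORG); d=S.inv().apply(d); return o+d*(y-o[1])/d[1]
def ang(P): return np.arctan2(P[2]-65,-(P[0]-75)), np.hypot(P[2]-65,P[0]-75)
E
python3 - <<'E'
from h import *
c=bot.get_calibration("scene")
for uv,y in (((346,232),-70),((344,99),70)):
    P=onplane_y(c,np.array(uv)/4.5+[190,110]-.3,y); print(P.round(1),ang(P))
for y in (-70,70):
  for a in (1.43,1.57,1.75): print(y,a,(proj(c,ORG+S.apply([75-130*np.cos(a),y,65+130*np.sin(a)]))-[190,110])*4.5)
# check cheek/board
for q in ((-130,-85,15),(110,-85,15),(75,-85,65)): print(q,(proj(c,ORG+S.apply(q))-[190,110])*4.5)
print(ORG)
_,Rt=pose(YS,0)
for x,z in ((150,260),(150,185),(140,185),(-10,155)):
    print(bot.solve_ik(ORG+S.apply([x,0,z]),Rt.as_quat()))
E
```

```text
[ 67.1 -70.  193.6] (np.float64(1.5095242215921036), np.float64(128.8844479677925))
[ 66.2  70.  195.2] (np.float64(1.50340064669041), np.float64(130.51475063505603))
-70 1.43 [327.85628708 230.61162333]
-70 1.57 [357.29659495 228.88744541]
-70 1.75 [395.04598574 231.4138512 ]
70 1.43 [328.52382229  99.56528069]
70 1.57 [355.64212411  97.87075862]
70 1.75 [390.4174978  100.31214317]
(-130, -85, 15) [ 51.94264733 453.08039006]
(110, -85, 15) [408.67867195 452.42629776]
(75, -85, 65) [356.84903088 398.60989937]
[512.08005175 -28.00362988   0.        ]
[ 0.61249062  0.0708525  -0.232415    0.         -1.26752882 -0.57948694]
[ 0.61249062  0.120042   -0.35158344  0.         -1.09917088 -0.57948694]
[ 0.59510457  0.11677766 -0.35540961  0.         -1.09860906 -0.5621009 ]
[ 0.30852676  0.13306745 -0.41017275  0.         -1.02755613 -0.27552309]
```

View pics/t_d.png

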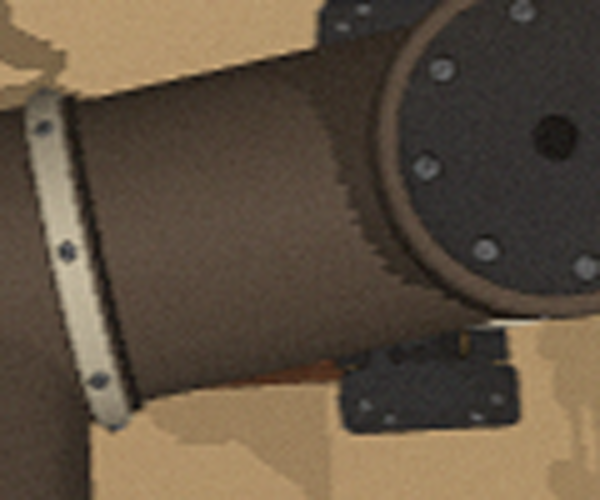

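```bash
python3 - <<'E'
from h import *
_,Rt=pose(YS,0); q=Rt.as_quat()
W=lambda x,z: ORG+S.apply([x,0.9,z])
p=bot.read_state()["tcp_pos"].copy()
bot.move_gripper(0,20)
p[2]=290; bot.line_to(p,velocity=250)
bot.line_to(W(125,290),velocity=250)
bot.line_to(W(125,192),velocity=150)
F0=bot.read_state()["contact_force"]
hw=9.5
def rep(n):
    s=bot.read_state(); f=S.inv().apply(s["contact_force"]-F0)
    print(n,round(s["t"],2),"F",f.round(1),"w",round(s["width"],1),S.inv().apply(s["tcp_pos"]-ORG).round(1)); return np.linalg.norm(f)
rep("behind")
for a in (1.62,1.5,1.4,1.3,1.2,1.1,1.0,0.92,0.86):
    h=-5+3*(1.6-a)/.8
    bot.line_to(W(75-130*np.cos(a)+8+hw,65+130*np.sin(a)+h),velocity=60)
    if rep(a)>25: break
sc=bot.camera("scene");save("s_g",cv2.resize(sc[90:230,170:320],None,fx=4,fy=4,interpolation=cv2.INTER_CUBIC))
im,c=wristview();save("w_g",im)
E
```

```text
behind 26.99 F [0. 0. 0.] w 0.2 [124.7   0.3 192.9]
1.62 27.57 F [-0.6  0.4 -0.4] w 0.3 [ 98.6   0.8 189.9]
1.5 27.98 F [-0.   0.9 -0.9] w 0.4 [ 83.    0.9 190.1]
1.4 28.35 F [-0.6  0.6  0.3] w 0.3 [ 70.    1.  188.8]
1.3 28.72 F [-0.3  0.8  0.3] w 0.6 [ 57.3   1.  186.3]
1.2 29.08 F [-0.2  0.8 -0.6] w 0.1 [ 45.    1.  182.5]
1.1 29.45 F [-0.3  0.9  0. ] w 0.2 [ 33.1   1.  177.5]
1.0 29.82 F [-0.7 -0.1 -0.6] w 1.0 [ 21.9   1.1 171.4]
0.92 30.13 F [ 0.3  0.9 -0.2] w 0.2 [ 13.4   1.1 165.7]
0.86 30.41 F [-0.3  0.2 -1.1] w 0.6 [  7.4   1.1 161. ]
```

View pics/s_g.png

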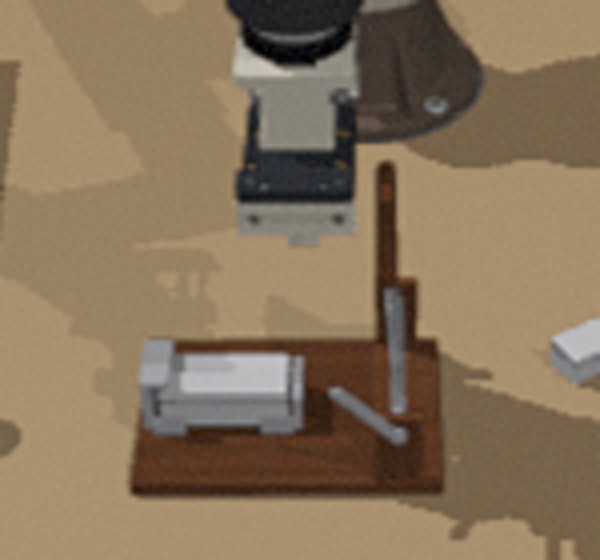

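View pics/w_g.png

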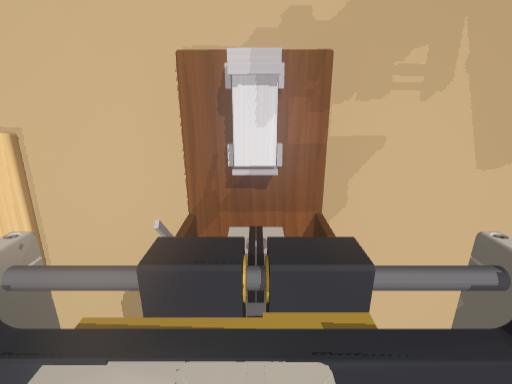

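```bash
python3 - <<'E'
from h import *
c=bot.get_calibration("scene"); s=bot.read_state();print(s["tcp_pos"])
print((proj(c,s["tcp_pos"])-[170,90])*4)
for y in (-70,0,70): print((proj(c,ORG+S.apply([75-130*np.cos(1.5),y,65+130*np.sin(1.5)]))-[170,90])*4)
save("t_g",cv2.resize(bot.camera("top")[150:270,200:340],None,fx=5,fy=5,interpolation=cv2.INTER_CUBIC))
im=bot.camera("scene");save("s_g2",cv2.resize(im,None,fx=1.5,fy=1.5))
E
```

```text
[510.96931349 -20.40206276 161.30352389]
[305.29043931 259.33856085]
[384.47363485 283.86374579]
[384.24708379 223.24150298]
[384.03840101 167.40059   ]
```

View pics/t_g.png

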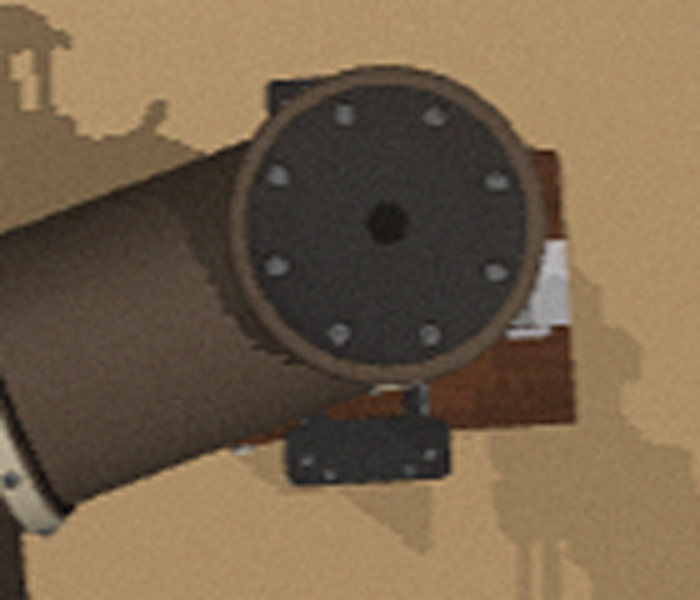

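View pics/s_g2.png

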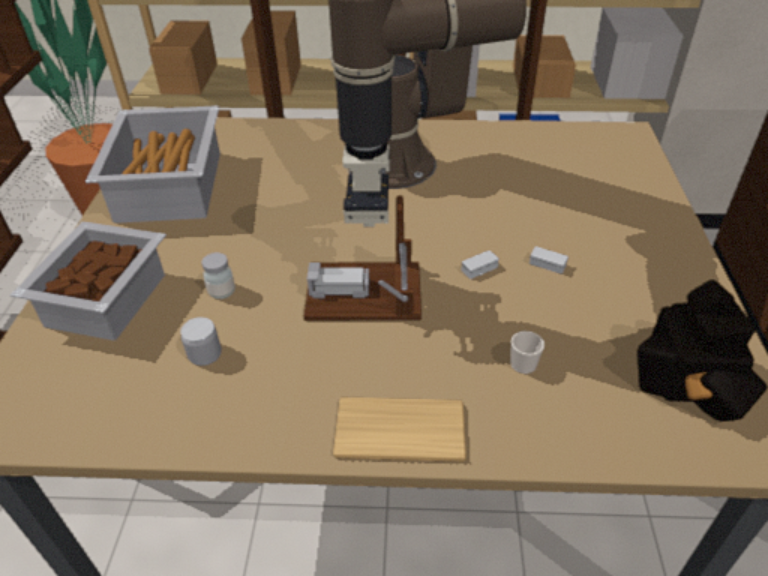

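```bash
python3 - <<'E'
from h import *
im=bot.camera("scene");save("s_g3",cv2.resize(im[120:170,220:290],None,fx=10,fy=10,interpolation=cv2.INTER_CUBIC))
E
```

```text
(no output)
```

View pics/s_g3.png

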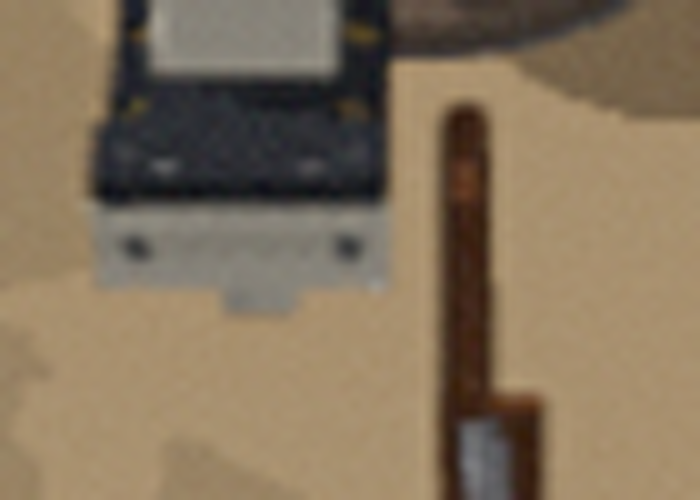

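```bash
python3 - <<'E'
from h import *
c=bot.get_calibration("scene")
def z_at(uv,x,y):
    o,d=ray(c,uv);o=S.inv().apply(o-ORG);d=S.inv().apply(d);return (o+d*(y-o[1])/d[1]).round(1)
print("closed tip",z_at((246,151.2),0,-21),z_at((246,151.2),0,0))
bot.move_gripper(46); s=bot.read_state();print(s["t"],s["tcp_pos"],s["width"])
im=bot.camera("scene");save("s_g4",cv2.resize(im[120:180,220:290],None,fx=10,fy=10,interpolation=cv2.INTER_CUBIC))
for y in (-23,-44):print((proj(c,s["tcp_pos"]+S.apply([0,y,0]))-[220,120])*10)
E
```

```text
closed tip [  8.3 -21.  191.4] [  7.2   0.  175.4]
31.5833 [510.92280238 -20.35617535 161.28070567] 45.830902744131336
[260.92545814 397.02127278]
[258.61284338 442.64948566]
```

View pics/s_g4.png

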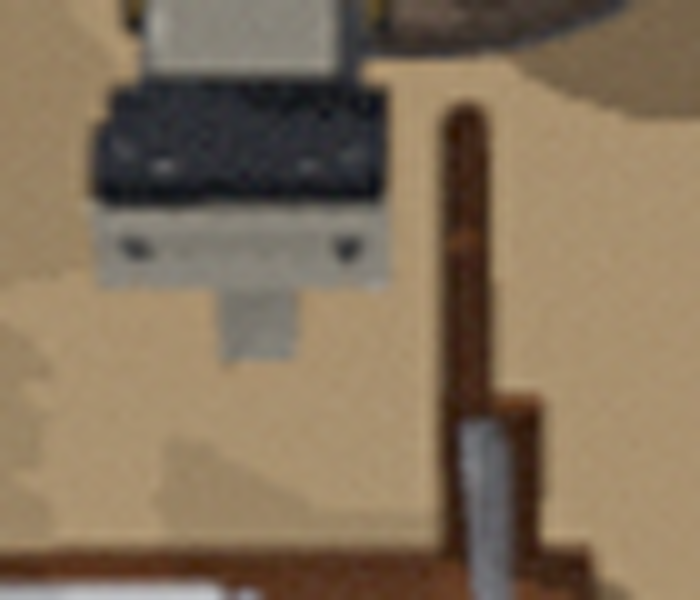

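The fingertips show about 18 mm higher than the reported TCP: tip px (246,151) against the predicted (246,155). They therefore passed over the rail without touching it. I'll repeat the push with the TCP about 22 mm lower and check midway.

```bash
cat >> h.py <<'E'
Wg=lambda x,z: ORG+S.apply([x,0.9,z])
def rep(n,F0):
    s=bot.read_state(); f=S.inv().apply(s["contact_force"]-F0)
    print(n,round(s["t"],2),"F",f.round(1),"w",round(s["width"],1),S.inv().apply(s["tcp_pos"]-ORG).round(1)); return np.linalg.norm(f)
def push(a,hw=9.5,off=22,v=60):
    h=-4-off+2*(1.6-a)/.8
    bot.line_to(Wg(75-130*np.cos(a)+8+hw,65+130*np.sin(a)+h),velocity=v)
E
python3 - <<'E'
from h import *
p=bot.read_state()["tcp_pos"].copy()
p[2]=265; bot.line_to(p,velocity=250)
bot.line_to(Wg(125,265),velocity=250)
bot.line_to(Wg(125,168),velocity=150)
F0=bot.read_state()["contact_force"]; np.save("F0",F0)
rep("behind",F0)
for a in (1.65,1.55,1.45,1.35,1.25,1.15):
    push(a)
    if rep(a,F0)>20: break
sc=bot.camera("scene");save("s_p1",cv2.resize(sc[90:230,170:320],None,fx=4,fy=4,interpolation=cv2.INTER_CUBIC))
E
```

```text
behind 33.62 F [0. 0. 0.] w 45.9 [124.7   0.3 168.8]
1.65 34.13 F [-0.3  0.8 -1.2] w 46.0 [102.4   0.8 168.7]
1.55 34.5 F [-1.   0.5 -1.5] w 46.1 [ 89.5   0.9 169.1]
1.45 34.87 F [-1.8  0.  -0.8] w 45.9 [ 76.4   1.  168.4]
1.35 35.23 F [-2.1  0.8 -1.2] w 45.9 [ 63.5   1.1 166.3]
1.25 35.6 F [-1.9 -0.5 -1.8] w 46.1 [ 50.9   1.1 163. ]
1.15 35.97 F [-1.1  0.5 -0.4] w 46.2 [ 38.9   1.2 158.5]
```

View pics/s_p1.png

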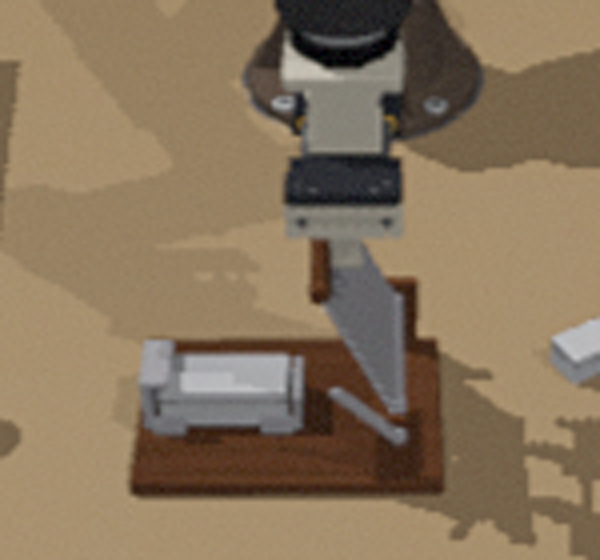

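```bash
python3 - <<'E'
from h import *
c=bot.get_calibration("scene")
P=onplane_y(c,np.array((320,295))/4+[170,90]-.3,-70); print(P.round(1),ang(P))
F0=np.load("F0.npy")
for a in (1.05,0.96,0.88):
    push(a,v=50)
    if rep(a,F0)>20: break
sc=bot.camera("scene");save("s_p2",cv2.resize(sc[90:230,170:320],None,fx=4,fy=4,interpolation=cv2.INTER_CUBIC))
E
```

```text
[ 20. -70. 186.] (np.float64(1.1445032781644116), np.float64(132.9025358492845))
1.05 36.42 F [-0.6 -0.4 -0.4] w 46.1 [ 27.3   1.2 152.8]
0.96 36.81 F [-0.5 -0.1 -1.4] w 46.0 [ 17.5   1.2 146.8]
0.88 37.17 F [-0.7  0.5 -0. ] w 46.1 [  9.3   1.2 140.7]
```

View pics/s_p2.png

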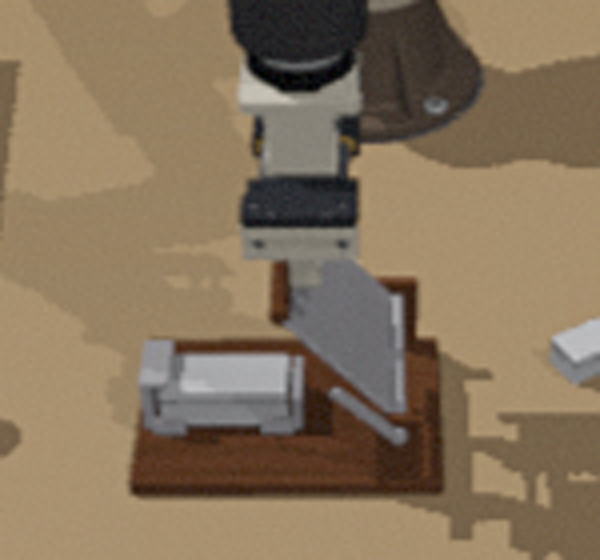

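```bash
python3 - <<'E'
from h import *
c=bot.get_calibration("scene")
P=onplane_y(c,np.array((279,316))/4+[170,90]-.3,-70); print(P.round(1),ang(P))
F0=np.load("F0.npy")
push(0.79,v=40); rep(.79,F0)
p=bot.read_state()["tcp_pos"].copy()
bot.line_to(p+S.apply([12,0,25]),velocity=80)
bot.line_to(p+S.apply([60,0,150]),velocity=200)
bot.pause(.2)
sc=bot.camera("scene");save("s_p3",cv2.resize(sc[120:230,190:310],None,fx=5,fy=5,interpolation=cv2.INTER_CUBIC))
im,c=wristview();save("w_p3",im)
print(bot.read_state()["t"])
E
```

```text
[ -9.3 -70.  167.1] (np.float64(0.8805654395056453), np.float64(132.4505630930278))
0.79 37.66 F [-2.3  1.3 -0. ] w 46.1 [  0.7   1.2 133.1]
39.2667
```

View pics/s_p3.png

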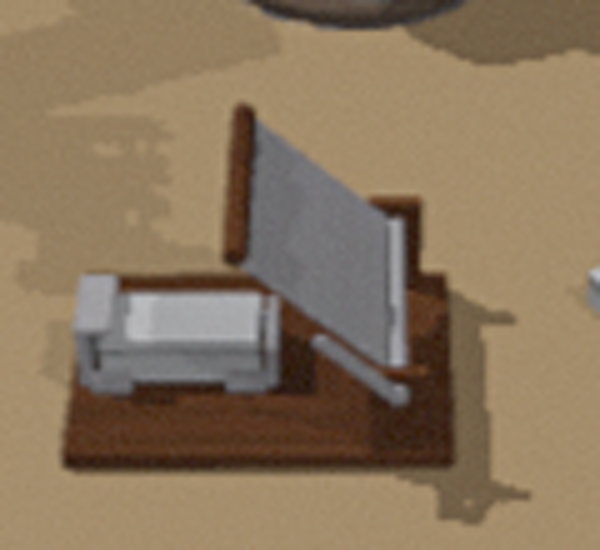

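View pics/w_p3.png

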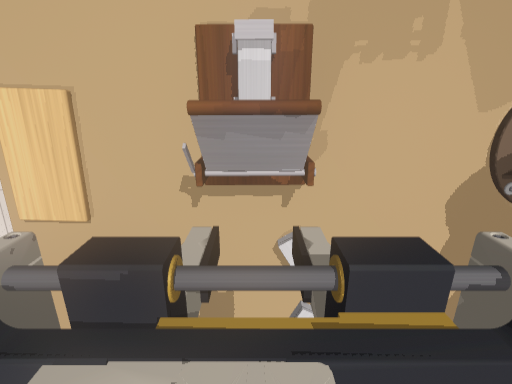

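```bash
python3 - <<'E'
from h import *
c=bot.get_calibration("scene")
for uv,y in (((235,257),-70),((245,110),70)):
    P=onplane_y(c,np.array(uv)/5+[190,120]-.3,y); print(P.round(1),ang(P))
# reference bar (slope 45): endpoints in plane y~-90
a,b=[onplane_y(c,np.array(u)/5+[190,120]-.3,-90) for u in ((320,342),(400,396))]; print("bar",np.arctan2(a[2]-b[2],b[0]-a[0]))
a,b=[onplane_y(c,np.array(u)/5+[190,120]-.3,-70) for u in ((246,268),(385,362))]; print("sheet edge",np.arctan2(a[2]-b[2],b[0]-a[0]))
im,c=wristview()
for uv,y in (((254.5,107),0),):
    P=onplane_y(c,uv,0)
    o,d=ray(c,uv);o=S.inv().apply(o-ORG);d=S.inv().apply(d)
    # intersect with circle r=130
    A=d[0]**2+d[2]**2;B=2*((o[0]-75)*d[0]+(o[2]-65)*d[2]);C=(o[0]-75)**2+(o[2]-65)**2-130**2
    for sgn in(-1,1):
        k=(-B+sgn*np.sqrt(B*B-4*A*C))/2/A;q=o+k*d;print("wrist",q.round(1),ang(q))
s=bot.read_state();print(s["contact_force"].round(2),s["tcp_pos"])
E
```

```text
[-17.5 -70.  158.3] (np.float64(0.7900012690152631), np.float64(131.41039000562395))
[-18.   70.  158.5] (np.float64(0.7883009742658116), np.float64(131.91140729969803))
bar 0.7499910105231248
sheet edge 0.7459803608927594
wrist [-19.1   1.6 154.7] (np.float64(0.7617264668831799), np.float64(130.0))
wrist [-15.8   1.2 -28. ] (np.float64(-0.7973874240506659), np.float64(130.00000000000003))
[-0.12 -0.31 -0.35] [508.72681427  32.34075018 282.52942058]
```

```bash
python3 - <<'E'
from h import *
im=bot.camera("scene"); a=cv2.imread("pics/scene0.png")[:,:,::-1].astype(int)
d=np.abs(im.astype(int)-a).max(2)
for n,(x,y) in dict(jar=(146,184),can=(134,228),cup=(351,234)).items(): print(n,np.median(d[y-14:y+14,x-12:x+12]))
save("final",im)
bot.close_job()
E
```

```text
jar 6.0
can 6.0
cup 6.0
the job is handed in; nothing more can be done
```

The job is handed in: the long tin lies flat in the pocket and the guard stands at about 45 degrees. The interface gives no verdict, so this rests on my own checks. The clock was at about 39.5 s of the 66 s allowed.

**Tin:** I gripped the largest tin and tilted it 27 degrees. Its low end slid under the lip and I turned it flat with no notable contact force, then released it. The close view shows it level between the lip and the far wall, aligned with the pocket. I judged this by eye and did not measure its height in numbers.

**Guard:** My first push missed. The fingertips sat about 18 mm higher than the reported TCP, so they passed over the rail without touching it. I repeated the push lower and it worked.

| Last check of the guard angle | Result (rad) |
|---|---|
| Rail ends, scene camera | 0.79 |
| Rail, wrist camera | 0.76 |
| Sheet edge slope, scene camera | 0.75 |
| Reference bar slope, same method | 0.75 |

These differ by about 0.04 rad, but all lie inside the 0.68–0.89 window.

**Loose things and robot:** The jar, cup and can look unchanged from the first picture. The gripper is clear of everything, with no contact force.

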